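# Empty the donation box and draw the long carton out through its hatch

## Task

Empty the donation box: stand the can upright on the floor of the crate that already holds cans and the tea packet upright on the floor of the crate that holds tea packets. Then take the long carton, which is longer than the hatch, tilt it and draw it out through the hatch, and finish still holding it in the gripper, motionless in the air with all of it at least 5 cm above the box's lid and touching nothing else. Leave the jar and the bottle where they stand.

Things in the scene. Friction and masses are not known exactly. Their poses are not given: they have to be found in the camera images.
- donation_box: Black plastic donation box with a rigid grey lid, fixed to the table. Origin at the centre of its underside; x along its length away from the robot, y across, z up. Outside 356 (x) x 296 (y) x 122 mm high; walls 8, floor 6, lid 6 mm thick. Inside x -170..+170, y -140..+140, z 6..116 mm (lid underside); lid top at z 122.
- hatch (a point): Centre of the always open hatch in the donation box's lid, level with the lid's top; axes as the box. It is 190 mm long (box x -50..+140 mm) and as wide as the inside (280 mm). A wide deck of lid covers box x -178..-50 (robot side), a narrow lip covers x +140..+178 mm (far side).
- carton_center (a point): Centre of the long carton, a closed rigid box 270 x 40 x 40 mm, about 0.2 to 0.37 kg, lying flat on the floor of the donation box in its -y half. Its x axis runs along its length (nearly along the box's x), z up. Gripped across its 40 mm width (its y).
- carton_outer_end (a point): Centre of the carton's outer end face (135 mm along its x from its centre). It starts in view in the hatch, 10 to 25 mm short of the narrow lip.
- carton_inner_mark (a point): Point on the carton's long axis 105 mm along -x from its centre, 30 mm short of its inner end face. The inner end starts hidden under the wide deck, 90 to 105 mm in from the hatch's edge, 15 to 29 mm from the box's end wall.
- can_center (a point): Centre (half-way up) of the loose food can, upright cylinder 60 mm diameter, 95 mm high, about 0.3 kg, bare steel ends and paper band, standing on the floor of the donation box under the hatch, in its +y half, at least 25 mm of free space either side of it across the box. z up.
- packet_center (a point): Centre (half-way up) of the loose tea packet, upright rigid cardboard box 60 (its x) x 45 (its y) x 75 mm high, about 0.1 kg, standing on the floor of the donation box under the hatch, in its +y half beside the can. x nearly along the donation box's x; gripped across its 45 mm. z up.
- can_crate: Low black open crate, fixed to the table, to the left or right of the donation box, with three cans (60 mm diameter, 95 mm high) fixed in it along its +x wall. Origin at the centre of its underside, x away from the robot, z up. Outside 196 x 196 x 80 mm, walls and floor 8 mm; free floor is x -90..+25, y -90..+90 mm.
- packet_crate: Same crate, on the other side, with three tea packets (60 x 45 x 75 mm) fixed in it along its +x wall. Origin at the centre of its underside, x away from the robot, z up. Free floor is x -90..+25, y -90..+90 mm, floor top 8 mm up, rim 80 mm up.
- can: The loose can seen as a whole, origin at the centre of its underside.
- packet: The loose tea packet seen as a whole, origin at the centre of its underside.
- carton: The long carton seen as a whole, origin at the centre of its underside, x along its length.
- jar: Bystander: glass jar, 68 mm diameter, 100 mm high, standing beyond the crates; origin under it.
- bottle: Bystander: white bottle, 64 mm diameter, 190 mm high, standing beyond the crates; origin under it.
There are look-alikes about, which are no part of the job. Leave any green or pink look-alike of the can alone.

How it is judged:
By the outcome, as a careful person would: the job done as asked, in the order asked, and still so for the second after the job is handed in, while the arm keeps its last pose, push and grip.
It also fails if it takes over 72 s, if anything falls off the work surface, if the arm or the gripper's body presses on something with over 40 N, if the wrist force passes 120 N, or if a joint passes its speed limit or range.

## Robot

A 6-joint arm with a two-finger parallel gripper is mounted at the origin on the work surface. World frame = base frame: x ahead of the robot, y to its left, z up, the work surface at z = 0. Lengths are in m, angles in rad, forces in N, time in s.
With the tool pointing down it reaches from about 0.275 to 1 m from the base axis. Payload 8.4 kg.
Tool frame: the origin (TCP) lies on the centre line of the jaws, within the pads' length; the fingertips stand 17 mm ahead of it and the grasp point (between the pads) lies 2 mm behind it (bot.tcp_to_tips is the y of the fingertips in the tool frame, in m); y points along the fingers, z is the direction in which the jaws open and shut, and the axes are right-handed (so a half turn about y gives the same grasp; the last joint's range is limited). The gripper opens to 85 mm and grips with 20 to 120 N. Pads are 22 mm wide; open, the fingers measure 114 mm over their backs; the gripper's body (76 mm by 85 mm) begins 54 mm behind the grasp point. The pads swing forward as they close: fully open they stand 13 mm farther back than shut.
Start: joints at [-1.222, 0.353, 1.633, -0, 1.155, -0.002], TCP at [0.215, -0.587, 0.248] pointing down, gripper open.
Joint ranges: [-2.63, 2.63], [-0.92, 2.1], [0.06, 2.66], [-1.3, 4.44], [0, 2.69], [-3.02, 3.02]. Speed limits (rad/s): [2.22, 2.22, 2.79, 3.14, 3.14, 3.14].

## Interface

Orientations are given as a unit quaternion [x, y, z, w].
In Python, from workcell import bot, hand, kinematics, get_obs, vision, hand_in gives the robot as it stands. The module is installed in compiled form; this text tells all that it offers. Calls block until the motion is done:
- bot.reach(position, orientation): joint-space move of the TCP to a pose.
- bot.servo_line(position, ori=None, velocity=0.15): straight line of the TCP; ori=None keeps the orientation; velocity is the mean speed in m/s.
- bot.goto_joints(angles): joint-space move.
- hand.move_gripper(opening, strength=None): finger opening in m; strength is the grip in N (None keeps the last); returns when the fingers have stopped.
- bot.dwell(seconds).
- kinematics.solve_ik(position, orientation): joint angles nearest the present ones, or None.
- get_obs(): the state.
- vision.read_camera(name): name is "scene" or "top"; returns a dict with "frame" (420x560x3 uint8, red, green, blue), "intrinsics" (3x3 intrinsics, pixels), "view" (4x4, takes a point from world to camera coordinates). Camera axes: x right, y down, z forward; pixel columns grow to the right and rows downward; lengths in m; the calibration is good to about 2 mm. A picture is of the moment at which its call begins. There is no depth.
A pose or a line that the arm cannot do raises bot.IKError and nothing moves.
- hand_in(): hands the job in, once; it reports no verdict.
The state is a dict: "time_s": time; "joint_pos": joint angles; "joint_vel": joint speeds; "joint_efforts": joint torques, N m; "position": TCP position; "orientation": TCP orientation; "wrist_force": force on the tool from outside, world axes, zero at the start; "ft_torque": the same for the moment, N m; "gripper_width": finger opening in m.
Only numpy, scipy, OpenCV 4.12 (cv2) and the standard library are available. Lean on these libraries where they do the work, as an engineer would, in place of code of your own. Each camera call takes 0.05 s, during which the arm holds its last target. There are 200 camera calls.

## Working session

There is one attempt and no reset: what is moved stays moved. The work goes in short steps, each a Python script; the robot and the scene stay as the last script left them, time stands still between calls to the robot, and variables do not carry over. Pictures are saved under pics/ and viewed, about 8 in all and at most 12, crops included, and the job is handed in when it is done.

```bash
mkdir -p pics; python3 - <<'E'
from workcell import bot,get_obs,vision
import cv2,numpy as np
for n in("scene","top"):
    c=vision.read_camera(n); cv2.imwrite(f"pics/{n}0.png",c["frame"][:,:,::-1]); np.savez(f"{n}0.npz",**c)
    print(n,c["intrinsics"].tolist(),np.round(c["view"],4).tolist())
o=get_obs(); print(o, bot.tcp_to_tips)
E
```

```text
scene [[481.17025155637776, 0.0, 284.0214830347556], [0.0, 481.17025155637776, 209.24629451327985], [0.0, 0.0, 1.0]] [[0.721, 0.693, 0.0045, -0.4428], [0.5333, -0.5507, -0.6421, -0.245], [-0.4425, 0.4653, -0.7666, 1.6327], [0.0, 0.0, 0.0, 1.0]]
top [[542.4603277786683, 0.0, 275.16350454890875], [0.0, 542.4603277786683, 208.39652346441525], [0.0, 0.0, 1.0]] [[0.0128, -0.9999, 0.002, -0.0233], [-0.9777, -0.013, -0.2094, 0.6035], [0.2095, 0.0007, -0.9778, 1.4455], [0.0, 0.0, 0.0, 1.0]]
{'time_s': 0.1, 'joint_pos': array([-1.22240852e+00,  3.53572190e-01,  1.63406335e+00, -1.16944169e-05,
        1.15523386e+00, -2.39997956e-03]), 'joint_vel': array([-0.00031687, -0.00254975, -0.00218919,  0.00056925, -0.00084311,
       -0.00145894]), 'joint_efforts': array([ 3.88171065e-04, -6.06355405e+01, -3.42824507e+01,  5.68182531e-05,
        4.01126061e-03,  1.82204059e-05]), 'position': array([ 0.21462726, -0.58654623,  0.2476394 ]), 'orientation': array([-0.12347035,  0.69670184, -0.69581382,  0.1233075 ]), 'wrist_force': array([-0.03706053,  0.63383244, -0.40950415]), 'ft_torque': array([-0.03209023, -0.06827415,  0.01936167]), 'gripper_width': 0.08570092093932864} 0.017
```

View pics/scene0.png

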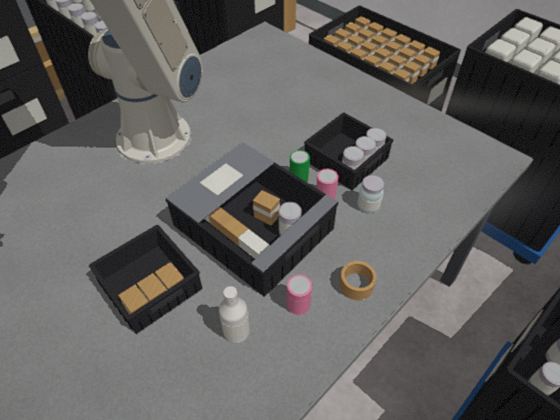

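View pics/top0.png

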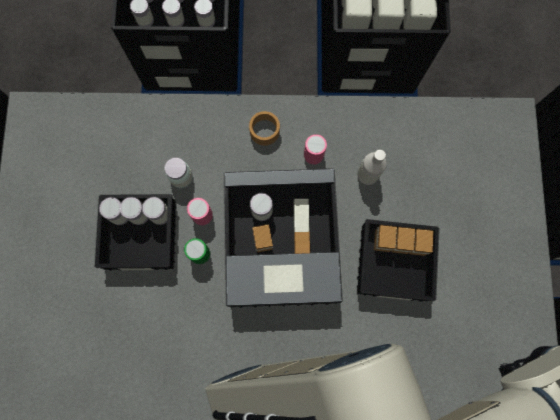

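```bash
cat > h.py <<'E'
import numpy as np,cv2
def cast(c,uv,z):
    "pixel -> world point on plane z"
    R,t=c["view"][:3,:3],c["view"][:3,3]
    o=-R.T@t; d=R.T@np.linalg.solve(c["intrinsics"],np.array([uv[0],uv[1],1.]))
    return o+d*(z-o[2])/d[2]
def proj(c,p):
    q=c["intrinsics"]@(c["view"][:3,:3]@np.asarray(p)+c["view"][:3,3]); return q[:2]/q[2]
def blobs(m,amin=25):
    cs,_=cv2.findContours(m.astype(np.uint8),cv2.RETR_EXTERNAL,cv2.CHAIN_APPROX_NONE)
    return [(cv2.contourArea(k),cv2.minAreaRect(k),k) for k in cs if cv2.contourArea(k)>amin]
E
python3 - <<'E'
from h import *
c=dict(np.load("top0.npz")); f=c["frame"]; h=cv2.cvtColor(f,cv2.COLOR_RGB2HSV)
for p in [(285,300),(285,180),(200,300),(285,330),(285,240),(100,230),(262,205),(302,215),(302,243),(262,230),(262,247)]: print(p,f[p[1],p[0]],h[p[1],p[0]])
roi=np.zeros(f.shape[:2],bool); roi[160:320,85:450]=1
H,S,V=[h[:,:,i] for i in range(3)]
ms={"orange":(H<22)&(S>110)&(V>70),"white":(S<60)&(V>130),"black":V<45,"lid":(H>95)&(H<130)&(S>20)&(V>50)&(V<130)}
for n,m in ms.items():
    for a,r,k in blobs(m&roi): print(n,int(a),np.round(r[0],1),np.round(r[1],1),round(r[2],1))
cv2.imwrite("pics/crop1.png",cv2.resize(f[160:315,215:350,::-1],None,fx=3.8,fy=3.8,interpolation=cv2.INTER_CUBIC))
E
```

```text
(285, 300) [100 106 109] [100  21 109]
(285, 180) [118 123 122] [ 84  10 123]
(200, 300) [111 118 111] [ 60  15 118]
(285, 330) [60 63 61] [70 12 63]
(285, 240) [46 46 45] [30  6 46]
(100, 230) [28 30 28] [60 17 30]
(262, 205) [191 196 192] [ 66   7 196]
(302, 215) [208 211 193] [ 35  22 211]
(302, 243) [162 123  74] [ 17 139 162]
(262, 230) [157 118  67] [ 17 146 157]
(262, 247) [120  89  56] [ 15 136 120]
orange 290 [301.5 242. ] [20. 15.] 90.0
orange 1140 [405.5 238.5] [55.1 22.8] 5.7
orange 343 [262.  236.2] [22.6 16.9] 79.7
white 1055 [283. 278.] [28. 40.] 90.0
white 232 [194.5 248.5] [17. 17.] 90.0
white 367 [301.  217.5] [27. 14.] 90.0
white 225 [197.5 208. ] [16. 17.] 90.0
white 975 [131.5 207. ] [20. 63.] 90.0
white 319 [261.  203.5] [19. 20.] 90.0
white 35 [367. 163.] [6. 8.] 90.0
white 310 [176.  168.5] [17. 24.] 90.0
black 138 [285.  304.5] [  2.9 110.1] 87.9
black 5587 [398.1 260.8] [79.2 76.6] 5.0
black 3649 [135.4 233.7] [72.  81.9] 88.9
black 25 [163.5 201. ] [8. 7.] 90.0
black 5623 [281.  218.5] [ 69.3 110.4] 87.9
```

View pics/crop1.png

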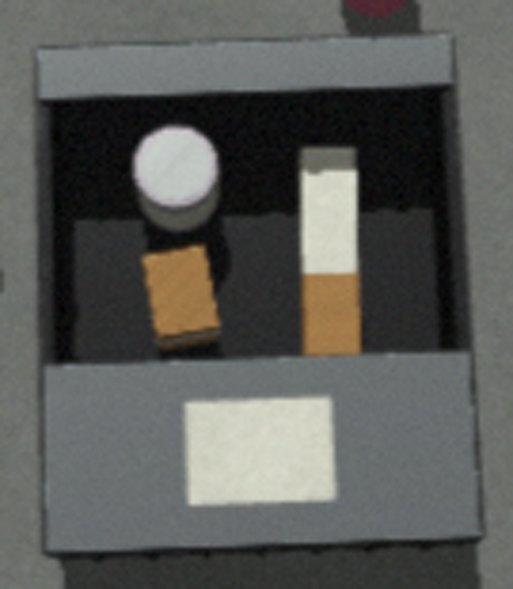

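```bash
cat >> h.py <<'E'
from scipy.spatial.transform import Rotation as Ro
def quat(opn,app=(0,0,-1)):
    "tool y=app, z=opening direction"
    y=np.array(app,float); z=np.array(opn,float); return Ro.from_matrix(np.column_stack([np.cross(y,z),y,z])).as_quat()
E
python3 - <<'E'
from h import *
c=dict(np.load("top0.npz")); s=dict(np.load("scene0.npz"))
P=lambda x,y:(215+(x+.5)/3.8-.5,160+(y+.5)/3.8-.5)
L=np.array([cast(c,P(*p),.122) for p in [(38,48),(452,37),(480,537),(47,551)]]) #FL FR NR NL
print("lid",L.round(4).tolist(),"sides",[round(np.linalg.norm(L[i]-L[i-1]),4) for i in range(4)])
b=L.mean(0); d=(L[0]+L[1]-L[2]-L[3]); e=(L[0]+L[3]-L[1]-L[2]); yaw=np.arctan2(d[1],d[0]); print("box",b,"yaw",np.degrees(yaw),"from y",np.degrees(np.arctan2(-e[0],e[1])))
Rb=np.array([[np.cos(yaw),-np.sin(yaw)],[np.sin(yaw),np.cos(yaw)]])
loc=lambda p:((p[:2]-b[:2])@Rb).round(4)
for p in [(47,365),(468,353),(40,100),(453,86)]: print("hatch edge",loc(cast(c,P(*p),.122)))
K=[cast(c,P(*p),.046) for p in [(300,148),(356,148),(361,353),(304,353)]]; print("carton",[loc(k) for k in K])
print("can",cast(c,P(176,166),.101),loc(cast(c,P(176,166),.101)),"diam",42*2/3.8*np.linalg.norm(cast(c,(251,200),.101)-cast(c,(250,200),.101)))
K=[cast(c,P(*p),.081) for p in [(143,255),(206,246),(218,325),(156,337)]]; m=np.mean(K,0);dd=K[0]+K[1]-K[2]-K[3]
print("packet",m,loc(m),"yaw",np.degrees(np.arctan2(dd[1],dd[0])),[round(np.linalg.norm(K[i]-K[i-1]),4) for i in range(4)])
for n,q in (("canc",[(100,196),(175,196),(173,269),(97,268)]),("pktc",[(364,221),(438,227),(434,300),(359,294)])):
    K=[cast(c,p,.08) for p in q]; dd=K[0]+K[1]-K[2]-K[3]
    print(n,np.mean(K,0),np.degrees(np.arctan2(dd[1],dd[0])),[round(np.linalg.norm(K[i]-K[i-1]),4) for i in range(4)])
print("pk row",cast(c,(405.5,238.5),.083),"can row",cast(c,(132.5,208.5),.103))
# cross-view: scene predictions
for p in L: print("scene px",proj(s,p).round(1))
print("scene can top",proj(s,cast(c,P(176,166),.101)).round(1))
F=[f for f in (c["frame"][190:310,85:450],)][0]
a=cv2.resize(F[:, :100,::-1],None,fx=4,fy=4); d_=cv2.resize(F[:,265:365,::-1],None,fx=4,fy=4); cv2.imwrite("pics/crates.png",np.hstack([a,d_]))
sc=s["frame"][140:295,160:345,::-1]; cv2.imwrite("pics/scb.png",cv2.resize(sc,None,fx=3.8,fy=3.8,interpolation=cv2.INTER_CUBIC))
E
```

```text
lid [[0.6896, 0.1228, 0.122], [0.7017, -0.1727, 0.122], [0.3494, -0.1882, 0.122], [0.3362, 0.1053, 0.122]] sides [np.float64(0.3538), np.float64(0.2957), np.float64(0.3527), np.float64(0.2938)]
box [ 0.51925241 -0.03318947  0.122     ] yaw 2.6867762992074655 from y 2.45688102806336
hatch edge [-0.0498  0.145 ]
hatch edge [-0.0513 -0.1461]
hatch edge [0.1392 0.147 ]
hatch edge [ 0.1396 -0.1465]
carton [array([ 0.1157, -0.0394]), array([ 0.1143, -0.081 ]), array([-0.039 , -0.0775]), array([-0.0376, -0.036 ])]
can [0.60937311 0.02339453 0.101     ] [0.0927 0.0523] diam 0.060152154052559775
packet [0.52251066 0.01887947 0.081     ] [0.0057 0.0519] yaw 9.745738088079294 [np.float64(0.0601), np.float64(0.0457), np.float64(0.0579), np.float64(0.045)]
canc [0.53018493 0.36230807 0.08      ] 1.8523673904704614 [np.float64(0.1989), np.float64(0.2072), np.float64(0.2016), np.float64(0.2043)]
pktc [ 0.46234073 -0.35069039  0.08      ] -5.499395746881849 [np.float64(0.1989), np.float64(0.2025), np.float64(0.1983), np.float64(0.1995)]
pk row [ 0.52071989 -0.37039809  0.083     ] can row [0.58992422 0.3707739  0.103     ]
scene px [336.2 200.6]
scene px [260.6 270.4]
scene px [165.  196.9]
scene px [241.6 141.7]
scene can top [288.9 210.1]
```

View pics/crates.png

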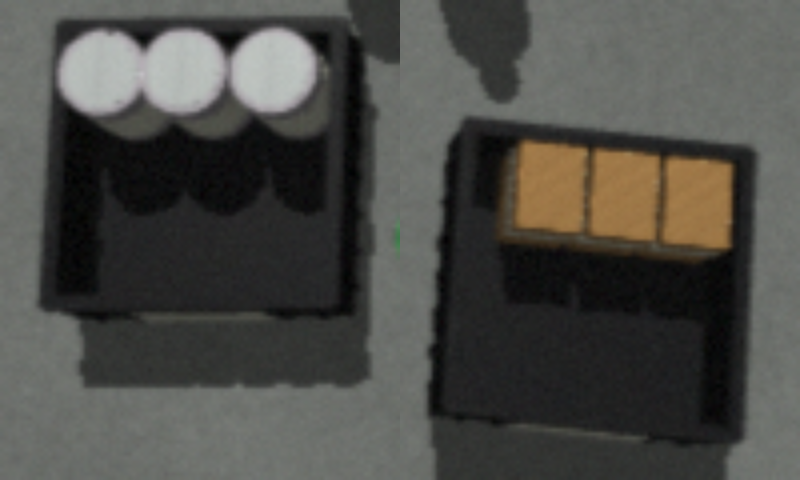

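View pics/scb.png

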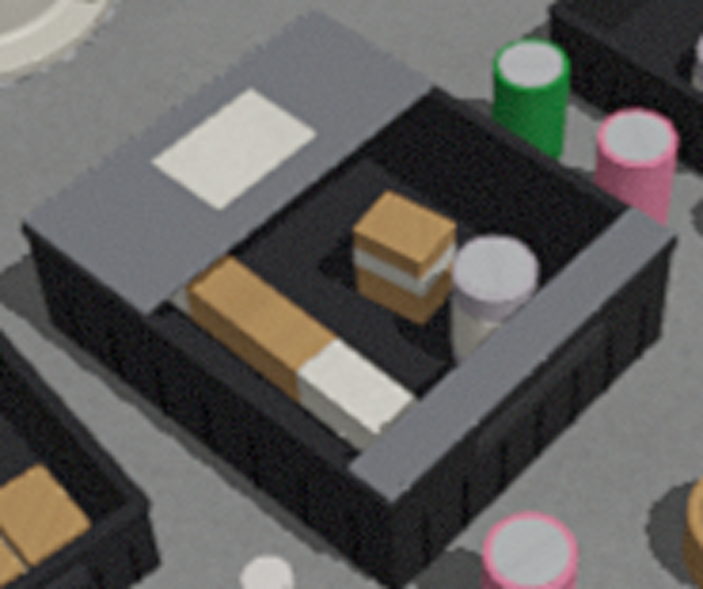

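```bash
cat >> h.py <<'E'
from workcell import bot,hand,kinematics,get_obs,vision
r=np.radians
def opn(yaw,p):
    "opening across a thing with this yaw; half-turn choice that keeps joint 6 nearest 0"
    best=None
    for s in (1,-1):
        q=quat((-s*np.sin(yaw),s*np.cos(yaw),0)); j=kinematics.solve_ik(p,q)
        if j is not None and (best is None or abs(j[5])<best[0]): best=(abs(j[5]),q)
    return best[1]
def st(n):
    o=get_obs(); print(n,"t%.1f"%o["time_s"],"p",o["position"].round(3),"F",o["wrist_force"].round(1),"w %.4f"%o["gripper_width"])
def pickplace(p,yaw,z,g,q_yaw,zp,strength,w):
    "p xy pick at TCP height z, place at xy g at height zp"
    up=.28
    q=opn(yaw,[*p,up]); bot.reach([*p,up],q); hand.move_gripper(w); st("above")
    bot.servo_line([*p,z],velocity=.15); st("down")
    hand.move_gripper(0,strength); st("grip")
    bot.servo_line([*p,up],velocity=.2); st("lift")
    if get_obs()["gripper_width"]<.035: return print("MISSED")
    q=opn(q_yaw,[*g,up]); bot.reach([*g,up],q); st("over")
    bot.servo_line([*g,zp+.015],velocity=.2); bot.servo_line([*g,zp],velocity=.04); st("set")
    hand.move_gripper(w); bot.dwell(.2); st("open"); bot.servo_line([*g,up],velocity=.25); st("up")
E
python3 - <<'E'
from h import *
pickplace((.6094,.0234),r(2.6),.080,(.498,.361),r(1.7),.083,60,.085)
for n in("top","scene"): cv2.imwrite(f"pics/{n}1.png",vision.read_camera(n)["frame"][:,:,::-1])
E
```

```text
above t2.9 p [0.609 0.023 0.28 ] F [ 0.3 -0.1  0.5] w 0.0852
down t4.4 p [0.61  0.023 0.081] F [ 0.6  0.3 -0.1] w 0.0851
grip t4.7 p [0.61  0.023 0.081] F [-1.4  0.7  5. ] w 0.0587
lift t5.9 p [0.609 0.023 0.279] F [-0.2  0.4 -4.2] w 0.0588
over t8.1 p [0.498 0.361 0.28 ] F [-0.   0.9 -3.4] w 0.0590
set t9.6 p [0.498 0.361 0.083] F [-0.5 -1.1  0.9] w 0.0584
open t10.2 p [0.498 0.361 0.083] F [-0.8  0.4  0.3] w 0.0851
up t11.2 p [0.497 0.361 0.279] F [ 0.6 -0.7 -0.4] w 0.0850
```

```bash
python3 - <<'E'
from h import *
for n in("top0","top1"):
    h=cv2.cvtColor(cv2.imread(f"pics/{n}.png"),cv2.COLOR_BGR2HSV); m=(h[...,0]<22)&(h[...,1]>110)&(h[...,2]>70); m[:160]=0;m[320:]=0
    print(n,[(int(a),np.round(k[0],1)) for a,k,_ in blobs(m)])
pickplace((.5225,.0189),r(9.7),.066,(.431,-.348),r(-5.5),.069,40,.075)
T=vision.read_camera("top")["frame"][:,:,::-1]; S=vision.read_camera("scene")["frame"][:,:,::-1]
cv2.imwrite("pics/top2.png",T);cv2.imwrite("pics/scene2.png",S)
cv2.imwrite("pics/two2.png",np.hstack([cv2.resize(T[150:320,90:450],(400,189)),cv2.resize(S[100:350,80:400],(400,313))[:189]*0]) if 0 else np.vstack([cv2.resize(T[160:310,90:450],(720,300)),cv2.resize(S[110:260,80:440],(720,300))]))
E
```

```text
top0 [(290, array([301.5, 242. ])), (1140, array([405.5, 238.5])), (343, array([262. , 236.2]))]
top1 [(291, array([301.5, 242. ])), (1115, array([405.6, 238.5])), (338, array([261.9, 236.5]))]
above t13.6 p [0.523 0.019 0.28 ] F [-0.5  0.1  0.2] w 0.0749
down t15.2 p [0.523 0.019 0.067] F [-1.   0.2 -0. ] w 0.0749
grip t15.6 p [0.523 0.019 0.067] F [-2.   0.1  5.5] w 0.0446
lift t16.8 p [0.522 0.019 0.279] F [ 0.6 -0.7 -1.4] w 0.0448
over t18.2 p [ 0.431 -0.347  0.28 ] F [ 0.8 -0.2 -1.5] w 0.0444
set t19.8 p [ 0.431 -0.348  0.069] F [ 0.1  0.2 -1.1] w 0.0448
open t20.4 p [ 0.431 -0.348  0.069] F [ 0.5 -0.4 -0. ] w 0.0745
up t21.4 p [ 0.43  -0.347  0.279] F [ 0.6 -0.1 -0.1] w 0.0751
```

View pics/two2.png

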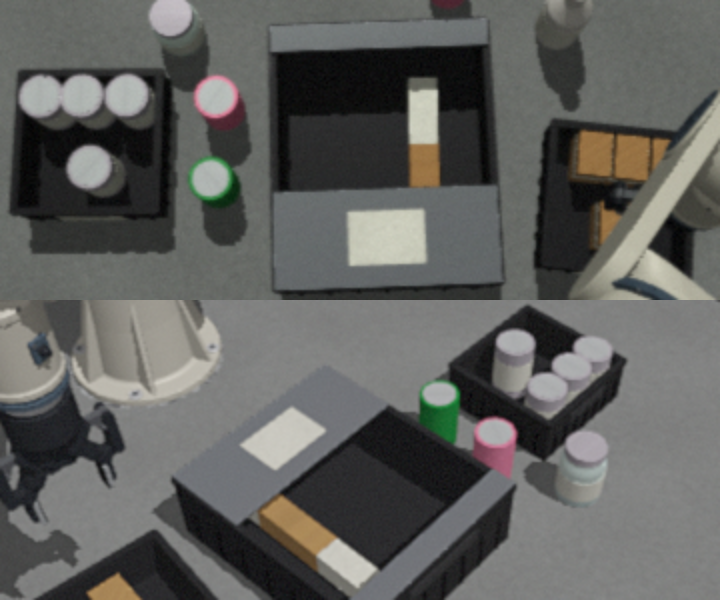

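```bash
cat >> h.py <<'E'
psi=r(1.35); e=np.array([np.cos(psi),np.sin(psi),0]); b=np.array([.51925,-.03319]); cb,sb=np.cos(r(2.6)),np.sin(r(2.6))
C=b+np.array([[cb,-sb],[sb,cb]])@[-.020,-.0572]          # carton centre, world xy
def cpose(th,fx,iz,sgn,s=.197,h=.024):
    "TCP pose for carton tilt th, inner lower edge shifted fx forward of start, at height iz"
    th=r(th); d=e*np.cos(th)+[0,0,np.sin(th)]; n=-e*np.sin(th)+[0,0,np.cos(th)]
    return np.array([*C,iz])+e*(fx-.135)+d*s+n*h, quat(sgn*np.array([-e[1],e[0],0]),-n)
E
python3 - <<'E'
from h import *
W=[(0,0,.011)]+[(26*k/6,.014*k/6,.011) for k in range(1,7)]
D=[(26,.014+D*np.cos(r(26)),.011+D*np.sin(r(26))) for D in (.05,.10,.15)]+[(26,.149,.15),(26,.149,.215)]
def j6(s): return kinematics.solve_ik(*cpose(0,0,.2,s))
sg=min((1,-1),key=lambda s:abs(j6(s)[5]) if j6(s) is not None else 9); print("sgn",sg)
for w in W+D:
    p,q=cpose(*w,sg); j=kinematics.solve_ik(p,q); print(np.round(w,3),p.round(3),None if j is None else np.round(j,2))
p,q=cpose(0,0,.25,sg); bot.reach(p,q); st("above")
p0,_=cpose(0,0,.006,sg); bot.servo_line(p0+[0,0,.03],velocity=.2); bot.servo_line(p0,velocity=.06); st("down")
hand.move_gripper(0,110); st("grip")
if get_obs()["gripper_width"]>.033:
    for i,w in enumerate(W):
        bot.servo_line(*cpose(*w,sg),velocity=.06); st(i)
        if np.linalg.norm(get_obs()["wrist_force"])>25: print("STOP"); break
T=vision.read_camera("top")["frame"][:,:,::-1]; S=vision.read_camera("scene")["frame"][:,:,::-1]
cv2.imwrite("pics/two3.png",np.vstack([cv2.resize(T[150:310,180:400],(550,400))[:290],cv2.resize(S[120:300,120:400],(466,300))[:, :].copy() if 0 else cv2.resize(S[130:290,130:380],(550,300))]))
E
```

```text
sgn -1
[0.    0.    0.011] [ 0.564 -0.09   0.035] [-0.16  0.55  1.89 -0.    0.7   1.39]
[4.333e+00 2.000e-03 1.100e-02] [ 0.564 -0.09   0.05 ] [-0.17  0.5   1.94  0.02  0.62  1.36]
[8.667e+00 5.000e-03 1.100e-02] [ 0.563 -0.09   0.064] [-0.18  0.46  1.99  0.06  0.55  1.32]
[1.3e+01 7.0e-03 1.1e-02] [ 0.56  -0.09   0.079] [-0.19  0.41  2.04  0.11  0.47  1.27]
[1.7333e+01 9.0000e-03 1.1000e-02] [ 0.557 -0.09   0.093] [-0.2   0.37  2.09  0.17  0.39  1.19]
[2.1667e+01 1.2000e-02 1.1000e-02] [ 0.553 -0.09   0.106] [-0.21  0.32  2.15  0.29  0.31  1.08]
[2.6e+01 1.4e-02 1.1e-02] [ 0.547 -0.09   0.119] [-0.23  0.29  2.2   0.48  0.24  0.87]
[26.     0.059  0.033] [ 0.592 -0.089  0.141] [-0.21  0.3   2.1   0.33  0.32  1.05]
[26.     0.104  0.055] [ 0.637 -0.088  0.163] [-0.19  0.32  1.99  0.24  0.39  1.16]
[26.     0.149  0.077] [ 0.682 -0.087  0.185] [-0.17  0.35  1.89  0.19  0.47  1.23]
[26.     0.149  0.15 ] [ 0.682 -0.087  0.258] [-0.17  0.26  1.82  0.14  0.62  1.28]
[26.     0.149  0.215] [ 0.682 -0.087  0.323] [-0.17  0.19  1.75  0.12  0.75  1.31]
above t22.7 p [ 0.564 -0.091  0.274] F [-0.2  0.3 -0.4] w 0.0746
down t24.5 p [ 0.564 -0.09   0.03 ] F [-0.1 -0.4  0. ] w 0.0750
grip t24.9 p [ 0.564 -0.09   0.031] F [-1.   0.7  5.1] w 0.0388
0 t25.2 p [ 0.564 -0.09   0.035] F [-0.3  0.4 -2.8] w 0.0387
1 t25.6 p [ 0.564 -0.09   0.05 ] F [ 0.1  0.1 -3.4] w 0.0383
2 t26.0 p [ 0.563 -0.09   0.064] F [-0.4 -0.5 -2.9] w 0.0386
3 t26.4 p [ 0.56  -0.09   0.079] F [ 0.3 -0.4 -3.9] w 0.0388
4 t26.8 p [ 0.557 -0.09   0.092] F [-0.2 -0.1 -3.8] w 0.0384
5 t27.1 p [ 0.553 -0.09   0.106] F [-1.4 -0.2 -3.2] w 0.0390
6 t27.5 p [ 0.548 -0.09   0.119] F [-0.9  0.1 -3. ] w 0.0382
```

View pics/two3.png

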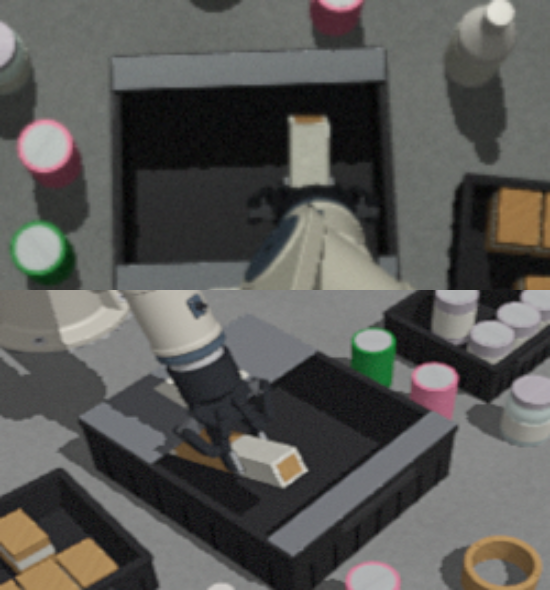

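The carton is held, its outer end has risen inside the hatch, and the wrist carries only its weight (about 3 N). Next I draw it out along its axis.

```bash
python3 - <<'E'
from h import *
D=[(26,.014+D*np.cos(r(26)),.011+D*np.sin(r(26))) for D in (.05,.10,.15)]+[(26,.149,.15),(26,.149,.235)]
for i,w in enumerate(D):
    bot.servo_line(*cpose(*w,-1),velocity=.1); st(i)
    if np.linalg.norm(get_obs()["wrist_force"])>15: print("STOP"); break
bot.dwell(.5); st("end")
T=vision.read_camera("top"); S=vision.read_camera("scene")
np.savez("topE.npz",**T);np.savez("sceneE.npz",**S)
T=T["frame"][:,:,::-1]; S=S["frame"][:,:,::-1]
cv2.imwrite("pics/t4.png",cv2.resize(T[80:320,85:455],None,fx=2.1,fy=2.1)); cv2.imwrite("pics/s4.png",cv2.resize(S[80:350,80:400],None,fx=2.2,fy=2.2))
E
```

```text
0 t28.3 p [ 0.592 -0.089  0.14 ] F [ 0.   0.2 -2.9] w 0.0388
1 t28.9 p [ 0.636 -0.088  0.162] F [-0.  -1.  -3.5] w 0.0389
2 t29.6 p [ 0.681 -0.087  0.184] F [ 0.1 -0.3 -3.1] w 0.0391
3 t30.5 p [ 0.682 -0.087  0.257] F [ 0.3  0.3 -3.7] w 0.0391
4 t31.5 p [ 0.682 -0.087  0.342] F [-0.6  0.3 -3.5] w 0.0384
end t32.0 p [ 0.682 -0.087  0.343] F [ 0.1  0.2 -3.2] w 0.0386
```

View pics/t4.png

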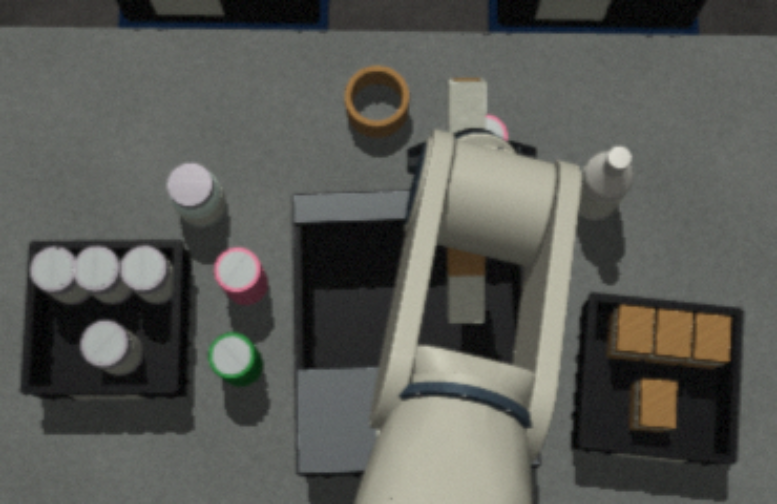

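View pics/s4.png

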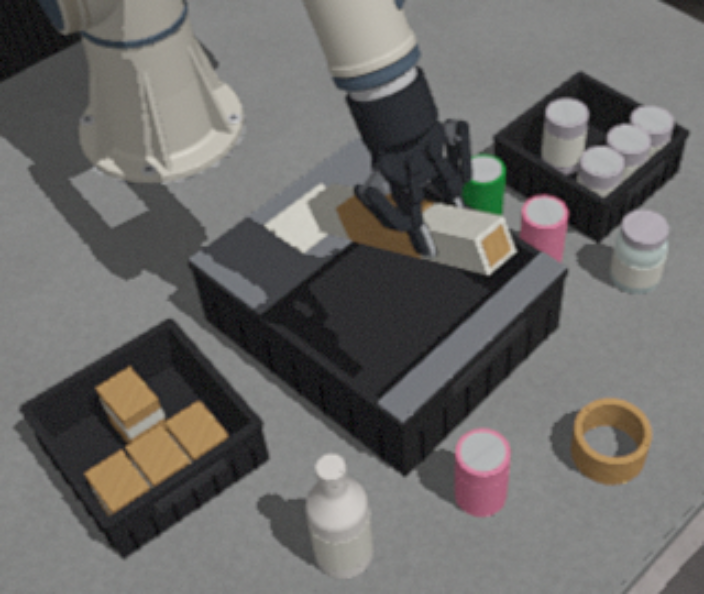

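```bash
python3 - <<'E'
from h import *
T=dict(np.load("topE.npz")); S=dict(np.load("sceneE.npz")); th=r(26)
d=e*np.cos(th)+[0,0,np.sin(th)]; n=-e*np.sin(th)+[0,0,np.cos(th)]; I=np.array([*C,.235])+e*(.149-.135); yv=np.array([-e[1],e[0],0])
tc=lambda p:((proj(T,p)-[85,80])*2.1).round(); sc=lambda p:((proj(S,p)-[80,80])*2.2).round()
print("top: inner upper edge",tc(I+.04*n),"outer upper",tc(I+.27*d+.04*n))
for a in(-.02,.02):print("scene outer corners",sc(I+.27*d+.04*n+a*yv),sc(I+.27*d+a*yv),"inner",sc(I+.04*n+a*yv),sc(I+a*yv))
E
```

```text
top: inner upper edge [466. 323.] outer upper [467.  82.]
scene outer corners [471. 239.] [485. 274.] inner [303. 200.] [317. 231.]
scene outer corners [500. 215.] [513. 251.] inner [330. 181.] [343. 211.]
```

```bash
python3 - <<'E'
from h import *
from workcell import hand_in
st("final"); print(np.abs(get_obs()["joint_vel"]).max()); print(hand_in())
E
```

```text
final t32.1 p [ 0.682 -0.087  0.343] F [ 0.5 -0.2 -2.3] w 0.0386
0.0015843922854098147
the job is handed in; nothing more can be done
None
```

The job is done and handed in at about 32 s of robot time. I placed the can in the can crate and the tea packet in the packet crate. Then I gripped the carton, tilted it 26°, drew it out through the hatch and held it still.

**Last checks:**
- **Crates:** the final pictures show the can and the packet standing upright on free floor.
- **Carton height:** its lowest edge is at about z = 0.235 m, roughly 11 cm above the lid. The final pictures match the predicted position to within 1–2 pixels from above, and within about 4 pixels of the original image from the side.
- **Carton hold:** the wrist carries only the carton's weight (about 2–3 N), and the highest joint speed was about 0.0016 rad/s.
- **Bystanders:** the jar, the bottle and the green and pink look-alike cans appear where they were. The arm partly hid one pink can in the top view.

No check failed, and the wrist force stayed under about 6 N at every point I logged.

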